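# Clamp a bag clasp in the ratchet bonding press

## Robot

A 6-joint arm with a two-finger parallel gripper is mounted at the origin on the work surface. World frame = base frame: x ahead of the robot, y to its left, z up, the work surface at z = 0. Lengths are in m, angles in rad, forces in N, time in s.
With the tool pointing down it reaches from about 0.3 to 0.85 m from the base axis. Payload 4.2 kg.
Tool frame: the origin (TCP) lies between the finger pads; the fingertips stand 19 mm ahead of it and the grasp point (between the pads) is the TCP; z points along the fingers, x is the direction in which the jaws open and shut, and the axes are right-handed (so a half turn about z gives the same grasp; the last joint's range is limited). The gripper opens to 91 mm and grips with 3 to 60 N. Pads are 32 mm wide; open, the fingers measure 118 mm over their backs; the gripper's body (76 mm by 178 mm) begins 60 mm behind the grasp point.
Start: joints at [-1.291, 0.32, 1.565, -0, 1.257, -0.02], TCP at [0.17, -0.549, 0.233] pointing down, gripper open.
Joint ranges: [-3.11, 3.11], [-0.84, 2.01], [0.21, 2.61], [-1.34, 4.49], [0.05, 2.63], [-2.56, 2.56]. Speed limits (rad/s): [2.57, 2.57, 3.14, 3.14, 3.14, 3.14].

## Interface

Orientations are given as [roll, pitch, yaw] about the fixed x, y, z axes, in that order (R = Rz(yaw) Ry(pitch) Rx(roll)).
In Python, from station import robot, imaging gives the robot as it stands. The module is installed in compiled form; this text tells all that it offers.
- The arm moves only by the shell command python3 -m jog 'ROWS' [OPENING] [FORCE]. ROWS is text: rows parted by semicolons, each of 4 numbers parted by spaces: the shift along the world's x, y, z in cm, then the turn about the world's z in degrees. In form: tx ty tz turn; .... A call has exactly 8 rows; each row shifts and turns the pose as measured when the row begins; what a row does not reach is not made up. A row lasts 1/10 s, in which the tool goes at most 50 mm and 8.59 degrees, less where a joint would pass 70% of its speed; a pose out of reach is approached as far as the arm can. A call with a gripper value outside its range is refused whole. OPENING is the opening, from -1 (shut) to 1 (fully open), set as the call begins (- or left out, the last holds). The fingers move at their own pace and stop on an object; FORCE is the grip in N (left out, the last holds). Time passes only in rows, so rows that do not move let the fingers close, or fill a call up. It gives the time, the measured TCP pose, the force and the opening at its end, in the units of the state.
- robot.state(): the state, without advancing time (a new reading comes with each control period).
- imaging.grab_frame(name): name is "scene" or "side" or "wrist"; returns the picture (400x640x3 uint8, red, green, blue); there is no depth.
- imaging.camera_params(name): a dict with "fx", "fy", "cx", "cy" (pixels), "rvec" (rotation vector, rad) and "tvec" (3), from world to camera coordinates, as OpenCV has them. Camera axes: x right, y down, z forward; pixel columns grow to the right and rows downward; lengths in m; the calibration is good to about 2 mm. A picture is of the moment at which its call begins: read the wrist's pose just before it. camera_params takes no time and is no camera call; for the wrist camera it gives the pose at the moment of the call.
- robot.sign_off(): hands the job in, once; it reports no verdict.
The state is a dict: "clock": time; "joint_positions": joint angles; "dq": joint speeds; "joint_efforts": joint torques, N m; "position": TCP position; "tool_rot": TCP orientation; "contact_force": force on the tool from outside, world axes, zero at the start; "moment": the same for the moment, N m; "width": opening from 0.0 (shut) to 1.0 (fully open).
Only numpy, scipy, OpenCV 4.12 (cv2) and the standard library are available. Lean on these libraries where they do the work, as an engineer would, in place of code of your own. Each camera call takes 0.05 s, during which the arm holds its last target.

## Task

Pull the bonding press's shuttle fully out, lay the freshly glued clasp with the round boss flat on the middle of the shuttle's cork pad with its boss up, let go of it, and push the shuttle fully home under the press. Then turn the ratchet knob on top of the press clockwise until the ram clamps the clasp and the knob slips by at least two clicks, and leave it clamped like that. Leave the clasp with the long bar, the glue jar, the steel weight and the spool alone.

Things in the scene. Friction and masses are not known exactly. Their poses are not given: they have to be found in the camera images.
- press: fixed grey bonding press on the bench: a base plate 130 x 320 x 12 mm, two columns and a cross beam (126 mm along its x, 50 mm along its y, top at 105 mm) that bridge the shuttle's path. Origin on the bench, straight under the ram and knob axis; z up; the shuttle comes out along the press's -y (so to the robot's right when the yaw is 0); the base plate reaches from y = +45 to -275 mm. It may be yawed up to 0.25 rad.
- shuttle (a joint): travel of the aluminium shuttle along the press's -y, m: 0 = fully home (pad under the ram, hard stop), 0.125 = fully out (hard stop). Stays where it is left; about 2 N moves it.
- shuttle_grip (a point): middle of the shuttle's upright black handle, a post 20 mm in diameter whose black part is 32 mm tall (32 to 64 mm above the bench, on a thin neck that stands on the shuttle plate, top at 22 mm); the point is 48 mm above the bench, 110 mm from the pad's middle along the press's -y; moves with the shuttle.
- pad (a point): middle of the top of the shuttle's cork pad (66 mm along the press's x by 52 mm along its y), 26 mm above the bench; axes as the press's; moves with the shuttle.
- ram: square steel foot 34 x 34 mm of the ram that comes down on the pad's middle when the shuttle is home; it does not rotate. Origin at the centre of its underside, 58 mm above the bench when fully raised; 3.8 mm lower per rad that the screw is turned. A clasp on the pad has its top at 48 mm.
- knob_grip (a point): on the knob's vertical axis, halfway up the black ribbed round ratchet knob on top of the press: 35 mm in diameter, 38 mm tall (114 to 152 mm above the bench), grip it anywhere round; the point is 133 mm above the bench and does not rise or sink as the knob turns. Under it is a steel collar 42 mm in diameter, top at 113 mm. A white mark on the knob and a black mark on the collar show their angles.
- screw (a joint): angle of the screw and its collar, rad; 0 = ram fully raised, grows clockwise seen from above and lowers the ram. Somewhere from 0.4 to 1.6 at the start; the ram meets a clasp on the pad at about 2.6. It needs 0.11 N m, and holds by itself when let go. The knob drives it through the ratchet.
- ratchet (a joint): how far the knob has slipped clockwise past the screw, rad; 0 at the start. It stays 0 while the screw follows the knob, and grows once the ram is tight and the knob slips, at a set torque of 0.20 N m (the ram then presses with about 20 N). One click is 0.26 rad. A knob turned back counter-clockwise carries the screw back too.
- clasp_center (a point): the clasp to be clamped: one rigid brass piece of 160 g, a flat plate 56 (x) x 42 (y) x 6 mm with a ROUND boss 26 mm in diameter and 16 mm tall standing on its middle (22 mm tall in all). The point is in the middle, 11 mm above its underside; z up. It can be gripped by the boss or across the plate. Lies on the rubber mat.
- bar_clasp_center (a point): the other clasp, not to be touched: the same brass plate, with a long straight BAR 48 (x) x 14 (y) mm, 16 mm tall, in place of the round boss. The point is in the middle, 11 mm above its underside. On the same mat.
- mat: fixed dark rubber mat 250 x 120 x 3 mm on the bench on which both clasps lie, about 58 mm either side of its middle, in either order. Origin under its centre.
- glue: bystander: closed glue jar, 52 mm in diameter, 100 mm tall, upright. Origin at the centre of its underside.
- weight: bystander: dark steel leather weight, 40 mm in diameter, 56 mm tall with a narrower grip on top, upright. Origin at the centre of its underside.
- spool: bystander: wooden spool 44 mm in diameter, 50 mm tall, upright. Origin at the centre of its underside.
There are look-alikes about, which are no part of the job. What is shaped like the part that bears clasp_center but pink is not meant.

How it is judged:
By the outcome, as a careful person would: the job done as asked, in the order asked, and still so for the second after the job is handed in, with the robot touching nothing.
It also fails if it takes over 72 s, if anything falls off the work surface, if the arm or the gripper's body presses on something with over 40 N, if the wrist force passes 120 N, or if a joint passes its speed limit or range.

## Working session

There is one attempt and no reset: what is moved stays moved. The work goes in short steps, Python scripts to look and compute and a shell command to move; the robot and the scene stay as the last step left them, time stands still between calls to the robot, and variables do not carry over. Pictures are saved under pics/ and viewed, and the job is handed in when it is done.

```bash
mkdir -p pics; ls; cat > h.py <<'E'
import numpy as np,cv2
from station import robot,imaging
def grab(n,fn=None):
    p=imaging.camera_params(n); im=imaging.grab_frame(n)
    if fn: cv2.imwrite('pics/'+fn,im[:,:,::-1])
    return im,p
def KRT(p):
    K=np.array([[p['fx'],0,p['cx']],[0,p['fy'],p['cy']],[0,0,1]]);R=cv2.Rodrigues(np.array(p['rvec'],float))[0]
    return K,R,np.array(p['tvec'],float).ravel()
def ray(p,u,v,z):
    K,R,t=KRT(p); d=R.T@np.linalg.inv(K)@np.array([u,v,1.]); c=-R.T@t
    return c+d*(z-c[2])/d[2]
def proj(p,X):
    K,R,t=KRT(p); x=K@(R@np.array(X)+t); return x[:2]/x[2]
E
python3 - <<'E'
from h import *
print(robot.state())
for n in ['scene','side','wrist']:
    im,p=grab(n,n+'0.png'); K,R,t=KRT(p); print(n,K[0,0],-R.T@t)
E
```

```text
pics
{'clock': 0.0, 'joint_positions': array([-1.29095930e+00,  3.20313745e-01,  1.56569398e+00, -2.31061418e-05,
        1.25742821e+00, -1.99995019e-02]), 'dq': array([-6.96930433e-06,  3.34233401e-04, -2.91234885e-04,  6.72190578e-04,
        4.92603462e-04,  6.71986268e-04]), 'joint_efforts': array([-5.37488613e-04, -4.12454081e+01, -2.31970632e+01,  7.27715436e-02,
        4.59006114e-02, -1.25773690e-04]), 'position': array([ 0.1696934 , -0.54887728,  0.23210192]), 'tool_rot': array([-3.14157775e+00,  1.84334931e-03, -1.27095264e+00]), 'contact_force': array([ 0.47373294, -0.2559686 ,  0.22458108]), 'moment': array([0.0618609 , 0.04278678, 0.02479904]), 'width': 0.9959992864043603}
scene 375.75688130725024 [ 0.99951646 -0.30837977  0.83116375]
side 463.4111009693874 [-0.14844342  0.85756326  0.89369791]
wrist 297.2277383560245 [ 0.24749153 -0.5241728   0.38281842]
```

View pics/scene0.png

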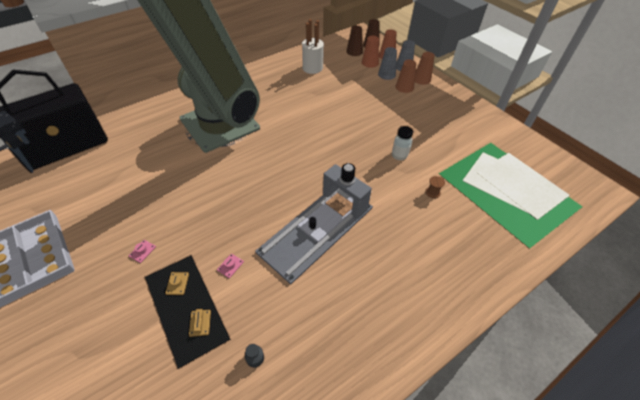

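View pics/side0.png

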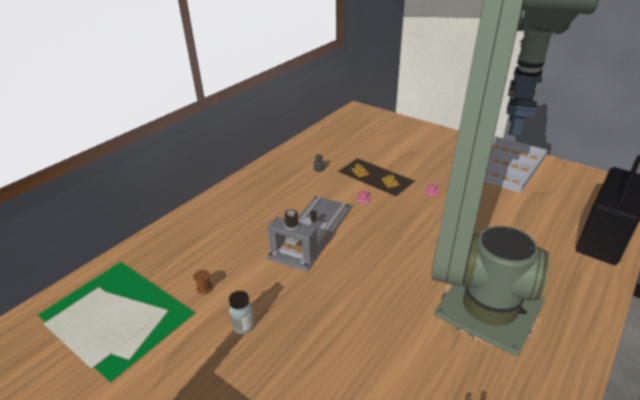

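View pics/wrist0.png

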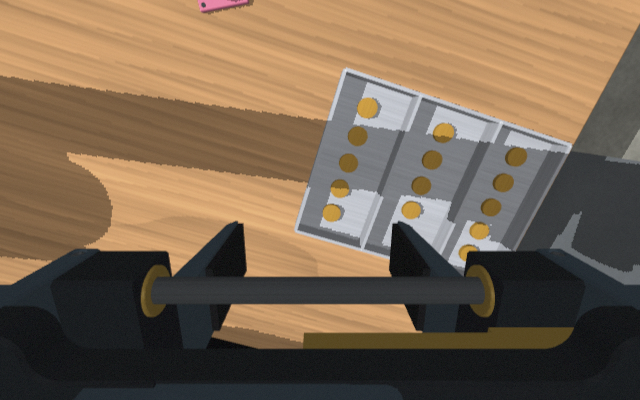

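Scene view: the mat has clasps at about (177,284) and (200,322). Pink look-alikes are at (142,250) and (231,266). The press knob is at (347,170) and the shuttle handle at (312,224). Next I'll zoom in on these.

```bash
python3 - <<'E'
import cv2,numpy as np
im=cv2.imread('pics/scene0.png')
a=cv2.resize(im[235:375,120:290],None,fx=4,fy=4,interpolation=cv2.INTER_CUBIC)
cv2.imwrite('pics/c1.png',a)
a=cv2.resize(im[150:290,245:385],None,fx=4.2,fy=4.2,interpolation=cv2.INTER_CUBIC)
cv2.imwrite('pics/c2.png',a)
im=cv2.imread('pics/side0.png')
a=cv2.resize(im[145:275,255:450],None,fx=4,fy=4,interpolation=cv2.INTER_CUBIC)
cv2.imwrite('pics/c3.png',a)
E
```

```text
(no output)
```

View pics/c1.png

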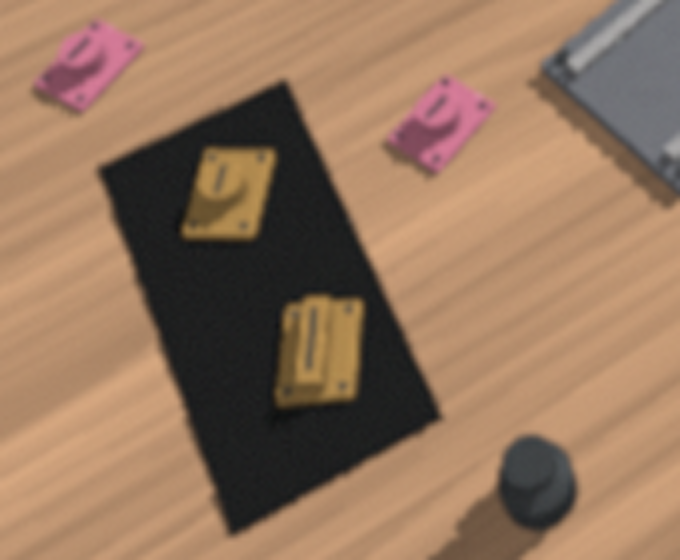

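View pics/c2.png

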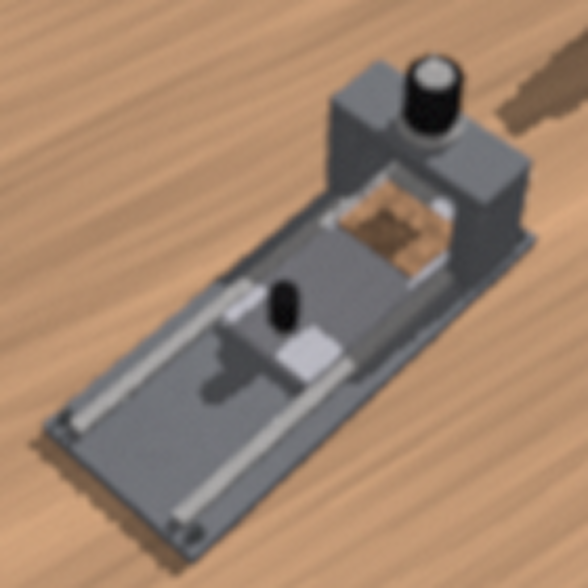

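View pics/c3.png

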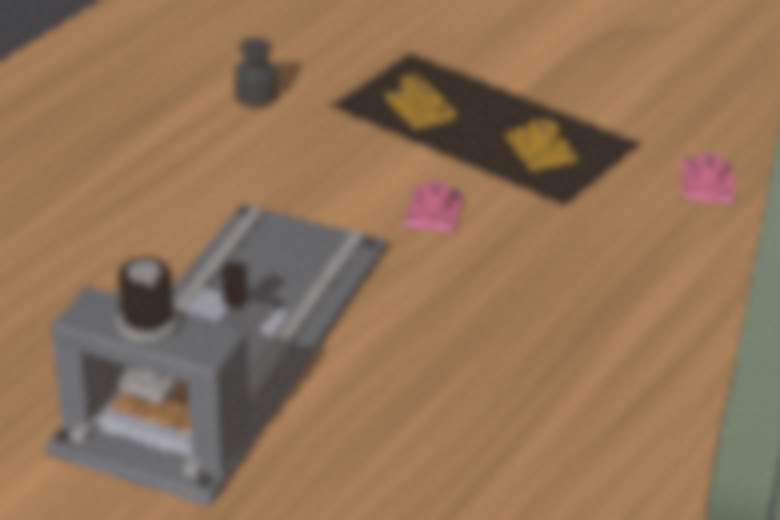

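Candidates for the clasp, in scene pixels:
- brass round boss (177,284), which matches the description and looks round-bossed in the crop
- brass bar clasp (200,322)
- pink copies (142,250) and (231,266)
- brass dots in the tray, far left

I choose (177,284).

```bash
python3 - <<'E'
from h import *
p=imaging.camera_params('scene'); q=imaging.camera_params('side')
c2=lambda u,v:(u/4.2+245-.4,v/4.2+150-.4)
c1=lambda u,v:(u/4+120-.4,v/4+235-.4)
c3=lambda u,v:(u/4+255-.4,v/4+145-.4)
print('knob',ray(p,*c2(435,72),.152),ray(q,*c3(147,270),.152))
print('handle',ray(p,*c2(285,290),.064),ray(q,*c3(236,268),.064))
B=[ray(p,*c2(*x),.012) for x in [(45,432),(190,556),(533,240)]]
print('base',B, B[2]-B[1], np.arctan2(*(-(B[2]-B[1])[:2]*[1,-1])), (B[1]-B[0]))
C=np.array([ray(p,*c1(*x),.009) for x in [(205,147),(275,150),(255,240),(183,238)]])
print('clasp',C,C.mean(0),np.linalg.norm(np.diff(C,axis=0),axis=1))
print('clasp side bosstop',ray(q,*c3(541,128),.025), 'scene bosstop',ray(p,*c1(220,182),.025))
e=C[1]-C[2];print(np.degrees(np.arctan2(e[1],e[0])));e=C[0]-C[3];print(np.degrees(np.arctan2(e[1],e[0])));e=C[1]-C[0];print(np.degrees(np.arctan2(e[1],e[0])))
print('bar',ray(p,*c1(318,352),.012),'pinkR',ray(p,*c1(440,125),.01),'pinkL',ray(p,*c1(88,65),.01),'weight',ray(p,*c1(538,490),.02))
E
```

```text
knob [0.51400582 0.13553937 0.152     ] [0.51271585 0.13040482 0.152     ]
handle [0.54227318 0.00771472 0.064     ] [0.53872094 0.00401748 0.064     ]
base [array([ 0.51583645, -0.14880777,  0.012     ]), array([ 0.63382216, -0.12112063,  0.012     ]), array([0.57059831, 0.18612766, 0.012     ])] [-0.06322385  0.30724829  0.        ] 0.20294170826905558 [1.17985709e-01 2.76871449e-02 1.11022302e-16]
clasp [[ 0.44356467 -0.34346019  0.009     ]
 [ 0.46972117 -0.30926063  0.009     ]
 [ 0.51801921 -0.3423361   0.009     ]
 [ 0.49289124 -0.37641249  0.009     ]] [ 0.48104907 -0.34286735  0.009     ] [0.04305545 0.05853791 0.04233929]
clasp side bosstop [ 0.47841389 -0.34493814  0.025     ] scene bosstop [ 0.48129928 -0.34419443  0.025     ]
145.5958772184694
146.25534237432154
52.59052277599405
bar [ 0.60234712 -0.33970981  0.012     ] pinkR [ 0.51199873 -0.21908155  0.01      ] pinkL [ 0.34704115 -0.38232405  0.01      ] weight [ 0.73916412 -0.275892    0.02      ]
```

```bash
python3 -m jog '2.3 3.5 0 5.3; 2.3 3.5 0 5.3; 2.3 3.5 0 5.3; 2.3 3.5 0 5.3; 2.3 3.5 0 5.3; 2.3 3.5 0 5.3; 2.3 3.5 0 5.3; 2.3 3.5 0 5.3' 1 20; python3 -m jog '2.3 3.4 0 5.3; 2.3 3.4 0 5.3; 2.3 3.4 0 5.3; 2.3 3.4 0 5.3; 2.3 3.4 0 5.3; 2.3 3.4 0 5.3; 2.3 3.4 0 5.3; 0 0 0 0'
python3 - <<'E'
from h import *
s=robot.state();print(s['position'],s['tool_rot'],s['contact_force'])
im,p=grab('wrist','w1.png');K,R,t=KRT(p);print(-R.T@t,R[2])
E
```

```text
clock: 0.95
position: [0.3553, -0.2619, 0.2294]
tool_rot: [3.142, 0.003, -0.512]
contact_force: [0.5, -1.0, -0.3]
width: 0.998
clock: 1.75
position: [0.5223, -0.0085, 0.2283]
tool_rot: [-3.141, 0.002, 0.17]
contact_force: [-0.3, -0.8, 0.8]
width: 1.001
[ 0.52228902 -0.00847553  0.22827851] [-3.14095147e+00  2.07176182e-03  1.70396825e-01] [-0.26437052 -0.81573406  0.80936235]
[0.50935989 0.0722952  0.37895135] [ 0.04553322 -0.28056237 -0.95875517]
```

View pics/w1.png

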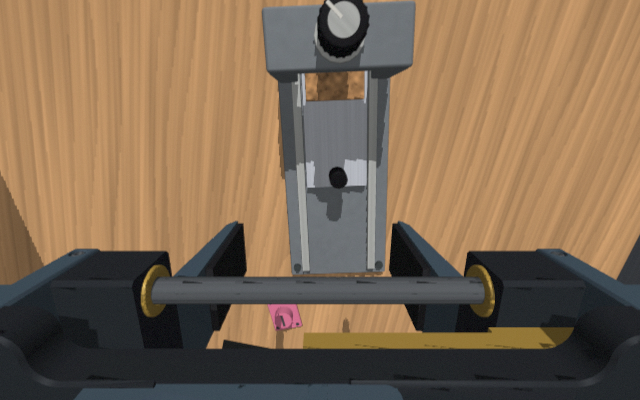

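Wrist view: knob top at about (345,18), handle at about (338,178), and the press nearly aligned with the image axes. I'll measure these.

```bash
python3 - <<'E'
from h import *
im=cv2.imread('pics/w1.png');p=imaging.camera_params('wrist')
a=cv2.resize(im[0:290,250:430],None,fx=2.05,fy=2.05,interpolation=cv2.INTER_CUBIC)
b=cv2.resize(im[0:80,260:420],None,fx=2.6,fy=2.6,interpolation=cv2.INTER_CUBIC)
h=np.zeros((600,790,3),np.uint8);h[:a.shape[0],:a.shape[1]]=a;h[:b.shape[0],373:373+b.shape[1]]=b
cv2.imwrite('pics/w1c.png',h)
g=im.max(2)
m=(g[155:200,315:360]<35).astype(np.uint8);n,l,st,ce=cv2.connectedComponentsWithStats(m);print(st,ce)
for u,v in [(338,180),(338,178),(338,182)]: print('handle',ray(p,u,v,.064))
for u,v in [(344,20)]: print('knob',ray(p,u,v,.152))
L=[ray(p,u,v,.012) for u,v in [(292,273),(385,270)]];print(L,np.degrees(np.arctan2((L[1]-L[0])[1],(L[1]-L[0])[0])))
for x in [(263,12),(413,3),(415,63),(275,76)]: print(ray(p,*x,.105))
E
```

```text
[[   0    0   45   45 1754]
 [  14   12   17   21  271]] [[21.95952109 21.93671608]
 [22.26199262 22.4095941 ]]
handle [0.54053812 0.00540369 0.064     ]
handle [0.54012448 0.00757124 0.064     ]
handle [0.54095339 0.00322762 0.064     ]
knob [0.51487956 0.13257656 0.152     ]
[array([ 0.50767633, -0.14579506,  0.012     ]), array([ 0.63361948, -0.11922322,  0.012     ])] 11.913700739819259
[0.45056572 0.14006526 0.105     ]
[0.56836621 0.16637751 0.105     ]
[0.58140321 0.12391534 0.105     ]
[0.46627582 0.09405495 0.105     ]
```

View pics/w1c.png

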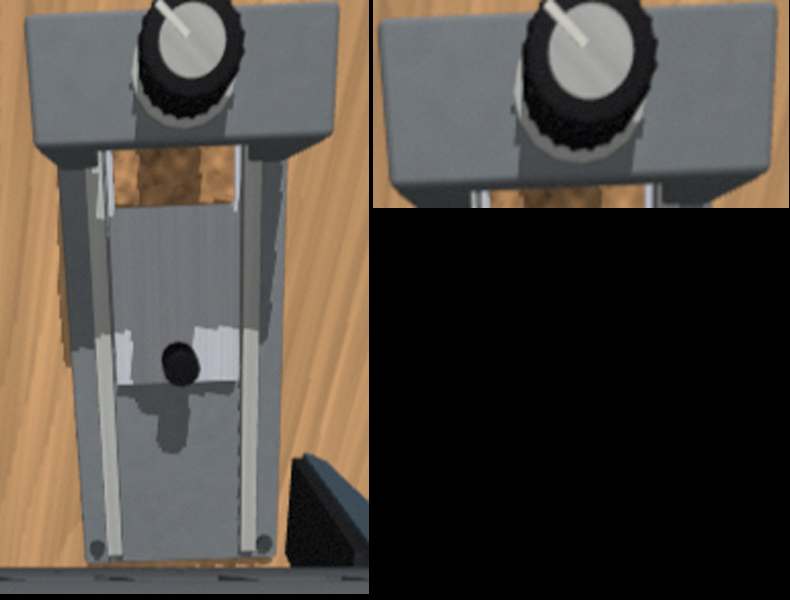

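```bash
python3 -m jog '0.9 0.7 -1 1; 0.9 0.7 -1 1; 0 0 -4 0; 0 0 -4 0; 0 0 -3 0; 0 0 -2 0; 0 0 -1 0; 0 0 0 0'
```

```text
clock: 2.6
position: [0.5379, -0.0002, 0.0583]
tool_rot: [3.141, 0.006, 0.197]
contact_force: [0.1, 0.1, 0.1]
width: 1.001
```

```bash
python3 -m jog '0.1 0.3 0 0.5; 0.1 0.3 -0.5 0; 0 0 -0.5 0; 0 0 0 0; 0 0 0 0; 0 0 0 0; 0 0 0 0; 0 0 0 0' ; python3 -m jog '0 0 0 0; 0 0 0 0; 0 0 0 0; 0 0 0 0; 0 0 0 0; 0 0 0 0; 0 0 0 0; 0 0 0 0' -1 20
```

```text
clock: 3.4
position: [0.5434, 0.0059, 0.0516]
tool_rot: [3.139, -0.003, 0.206]
contact_force: [0.5, -0.4, -0.6]
width: 1.0
clock: 4.2
position: [0.5434, 0.0058, 0.0517]
tool_rot: [3.139, -0.003, 0.206]
contact_force: [-0.4, 0.2, 0.3]
width: 0.331
```

```bash
python3 -m jog '0 0 0 0; 0 0 0 0; 0 0 0 0; 0 0 0 0; 0 0 0 0; 0 0 0 0; 0 0 0 0; 0 0 0 0'
```

```text
clock: 5.0
position: [0.543, 0.0057, 0.0517]
tool_rot: [3.139, -0.002, 0.206]
contact_force: [-1.0, 0.0, 0.6]
width: 0.214
```

```bash
python3 -m jog '0.2 -1 0 0; 0.3 -1.4 0 0; 0.3 -1.5 0 0; 0.3 -1.5 0 0; 0.3 -1.5 0 0; 0.3 -1.4 0 0; 0.2 -1 0 0; 0.1 -0.5 0 0'; python3 -m jog '0.1 -0.5 0 0; 0.1 -0.5 0 0; 0.1 -0.5 0 0; 0.1 -0.5 0 0; 0 0 0 0; 0 0 0 0; 0 0 0 0; 0 0 0 0'
```

```text
clock: 5.8
position: [0.5646, -0.0971, 0.0515]
tool_rot: [-3.134, -0.004, 0.199]
contact_force: [-0.5, 27.3, 4.3]
width: 0.213
clock: 6.6
position: [0.565, -0.0985, 0.0513]
tool_rot: [-3.093, -0.0, 0.184]
contact_force: [0.5, 4.1, 0.3]
width: 0.214
```

```bash
python3 -m jog '0 0 0 0; 0 0 0 0; 0 0 0 0; 0 0 0 0; 0 0 1 0; 0 0 3 0; 0 0 4 0; 0 0 4 0' 1;  python3 -m jog '0 0 2 0; 0 0 1 0; 0 0 0 0; 0 0 0 0; 0 0 0 0; 0 0 0 0; 0 0 0 0; 0 0 0 0' 1;
python3 - <<'E'
from h import *
im,p=grab('wrist','w2.png');im,p=grab('scene','s2.png')
cv2.imwrite('pics/s2c.png',cv2.resize(im[150:290,245:385,::-1],None,fx=4.2,fy=4.2,interpolation=cv2.INTER_CUBIC))
E
```

```text
clock: 7.4
position: [0.5601, -0.1005, 0.1705]
tool_rot: [-3.091, 0.014, 0.184]
contact_force: [1.1, -0.4, 0.3]
width: 0.884
clock: 8.2
position: [0.5605, -0.1009, 0.205]
tool_rot: [-3.093, 0.01, 0.184]
contact_force: [-0.1, 0.8, -0.3]
width: 1.001
```

View pics/w2.png

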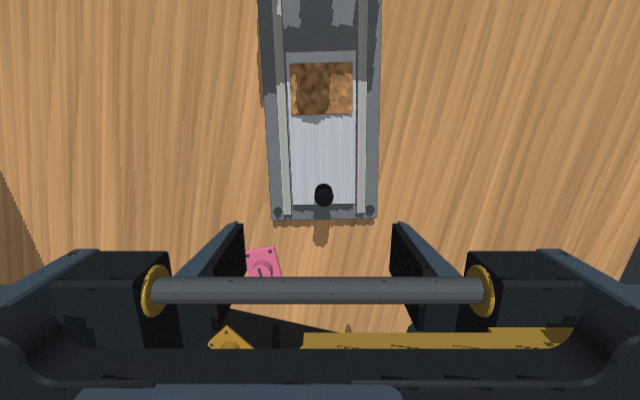

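View pics/s2c.png

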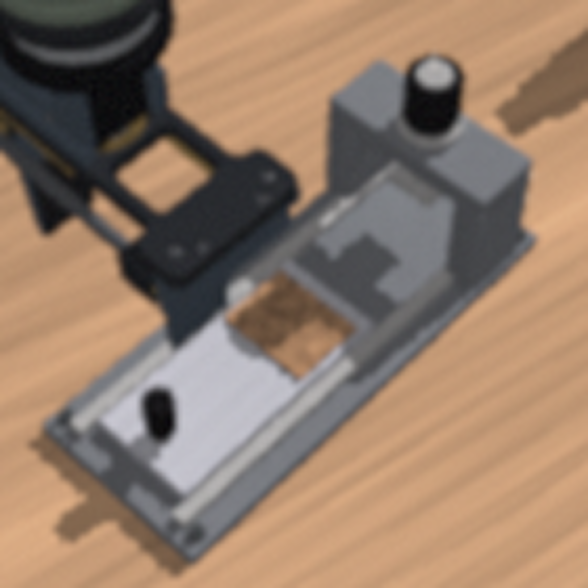

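The wrist view shows the shuttle fully out: handle at (323,195), the pad between (290,62) and (354,115). Next stop is above the round-boss clasp.

```bash
python3 - <<'E'
from h import *
p=imaging.camera_params('wrist')
P=np.array([ray(p,*x,.026) for x in [(290,62),(354,61),(353,114),(291,116)]]);print(P,P.mean(0))
print('handle',ray(p,324,200,.064))
E
python3 -m jog '-1 -3.1 0 -5.7; -1 -3.1 0 -5.7; -1 -3.1 0 -5.7; -1 -3.1 0 -5.7; -1 -3.1 0 -5.7; -1 -3.1 0 -5.7; -1 -3.1 0 -5.7; -1 -2.6 0 -5.7'
python3 -m jog '0 0 0 0; 0 0 0 0; 0 0 0 0; 0 0 0 0; 0 0 0 0; 0 0 0 0; 0 0 0 0; 0 0 0 0'
python3 - <<'E'
from h import *
im,p=grab('wrist','w3.png')
print(proj(p,[.48,-.344,.025]))
E
```

```text
[[ 0.50554208  0.03221145  0.026     ]
 [ 0.57055689  0.04517492  0.026     ]
 [ 0.58068096 -0.00651588  0.026     ]
 [ 0.51532629 -0.02079147  0.026     ]] [0.54302656 0.01251976 0.026     ]
handle [ 0.56582321 -0.09692725  0.064     ]
clock: 9.1
position: [0.4788, -0.349, 0.2046]
tool_rot: [-3.092, 0.008, -0.637]
contact_force: [-0.5, -0.5, 0.5]
width: 1.001
clock: 9.9
position: [0.4792, -0.348, 0.2043]
tool_rot: [-3.092, 0.009, -0.634]
contact_force: [0.3, -0.4, 0.7]
width: 0.999
[317.66428215 191.78060703]
```

View pics/w3.png

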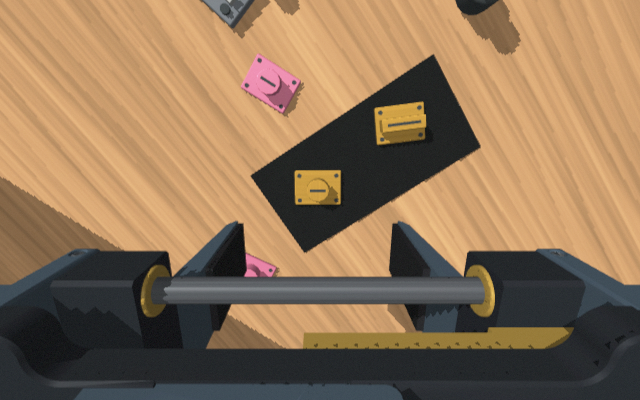

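The round-boss clasp sits at (318,188), long axis nearly along the jaws, and the bar clasp is at (400,123). I'll refine the clasp pose with a mask.

```bash
python3 - <<'E'
from h import *
im=cv2.imread('pics/w3.png');p=imaging.camera_params('wrist')
hsv=cv2.cvtColor(im,cv2.COLOR_BGR2HSV)[160:215,285:350]
m=((hsv[...,1]>120)&(hsv[...,2]>90)).astype(np.uint8)
n,l,st,ce=cv2.connectedComponentsWithStats(m);print(st)
cn=max(cv2.findContours(m,0,1)[0],key=cv2.contourArea)
b=cv2.boxPoints(cv2.minAreaRect(cn))+[285,160];print(b)
P=np.array([ray(p,*x,.009) for x in b]);print(P,P.mean(0))
for i in range(4):
    e=P[(i+1)%4]-P[i];print(np.linalg.norm(e),np.degrees(np.arctan2(e[1],e[0])))
cv2.imwrite('pics/w3c.png',cv2.resize(im[150:225,270:365],None,fx=6,fy=6,interpolation=cv2.INTER_CUBIC))
E
```

```text
[[   0    0   65   55 2046]
 [   9   10   47   35 1529]]
[[294. 170.]
 [340. 170.]
 [340. 204.]
 [294. 204.]]
[[ 0.47087536 -0.30893704  0.009     ]
 [ 0.51471133 -0.34106703  0.009     ]
 [ 0.49078341 -0.37488448  0.009     ]
 [ 0.44568154 -0.34190623  0.009     ]] [ 0.48051291 -0.34169869  0.009     ]
0.05435005433091731 -36.23991036132315
0.04142662309663867 -125.28175334945543
0.055872556894649913 143.82592156523637
0.04149332381009916 52.61429886648504
```

View pics/w3c.png

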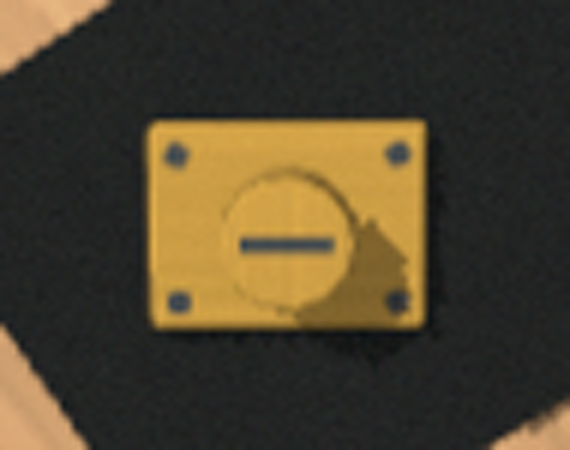

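```bash
python3 -m jog '0.1 0.5 -2 0; 0 0 -4 0; 0 0 -4 0; 0 0 -3 0; 0 0 -1.5 0; 0 0 -0.5 0; 0 0 0 0; 0 0 0 0'
```

```text
clock: 10.75
position: [0.4818, -0.3439, 0.0525]
tool_rot: [-3.092, 0.001, -0.634]
contact_force: [-0.4, 0.2, -0.3]
width: 1.004
```

```bash
python3 -m jog '-0.1 0.1 -1 0; 0 0 -0.6 0; 0 0 -0.4 0; 0 0 0 0; 0 0 0 0; 0 0 0 0; 0 0 0 0; 0 0 0 0'
```

```text
clock: 11.55
position: [0.4827, -0.3443, 0.0344]
tool_rot: [-3.092, -0.007, -0.634]
contact_force: [1.5, 0.2, 0.2]
width: 0.999
```

```bash
python3 -m jog '-0.2 0.1 -0.2 0; 0 0 -0.2 0; 0 0 0 0; 0 0 0 0; 0 0 0 0; 0 0 0 0; 0 0 0 0; 0 0 0 0' -1 20;  python3 -m jog '0 0 0 0; 0 0 0 0; 0 0 0 0; 0 0 0 0; 0 0 0 0; 0 0 0 0; 0 0 0 0; 0 0 0 0'
```

```text
clock: 12.35
position: [0.4806, -0.3433, 0.0302]
tool_rot: [-3.092, -0.007, -0.634]
contact_force: [0.8, 0.4, -0.1]
width: 0.328
clock: 13.15
position: [0.4806, -0.3433, 0.0302]
tool_rot: [-3.092, -0.007, -0.634]
contact_force: [0.1, 0.5, -0.3]
width: 0.275
```

```bash
python3 -m jog '0 0 1 0; 0 0 2 0; 0 0 3 0; 0 0 3 0; 0 0 3 0; 0 0 0 0; 0 0 0 0; 0 0 0 0'; python3 - <<'E'
from h import *
im,p=grab('wrist','w4.png')
E
```

```text
clock: 13.95
position: [0.4781, -0.3415, 0.1551]
tool_rot: [-3.092, -0.002, -0.634]
contact_force: [0.1, -0.5, -0.9]
width: 0.276
```

View pics/w4.png

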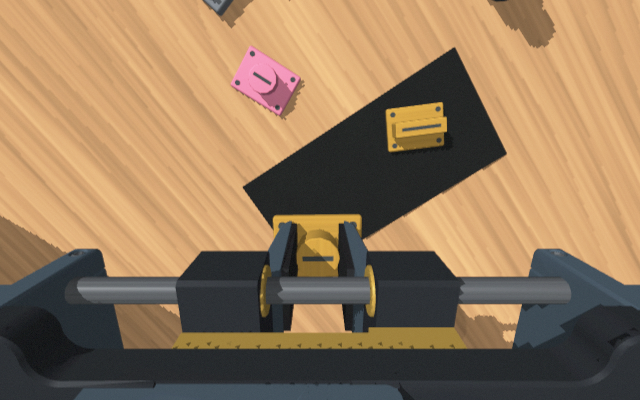

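The clasp is held squarely, with its plate edge at (317,215). Next I carry it to above the pad.

```bash
python3 -m jog '0.5 3 0 4; 0.7 4.1 0 6; 0.7 4.3 0 6; 0.7 4.3 0 6; 0.7 4.3 0 6; 0.7 4.3 0 6; 0.7 4.3 0 6; 0.7 3.5 0 4'; python3 -m jog '0.5 2 0 2; 0.3 1 0 2; 0 0 0 0; 0 0 0 0; 0 0 0 0; 0 0 0 0; 0 0 0 0; 0 0 0 0'
```

```text
clock: 14.8
position: [0.5259, -0.0122, 0.1428]
tool_rot: [-3.09, 0.018, 0.155]
contact_force: [2.1, -0.3, -1.1]
width: 0.275
clock: 15.6
position: [0.5311, 0.0191, 0.1378]
tool_rot: [-3.088, 0.029, 0.23]
contact_force: [-0.4, 0.6, -0.4]
width: 0.281
```

```bash
python3 -m jog '0.6 -0.4 -1 -1; 0.5 -0.4 -1.5 0; 0 0 -1.5 0; 0 0 -1 0; 0 0 0 0; 0 0 0 0; 0 0 0 0; 0 0 0 0'; python3 - <<'E'
from h import *
im,p=grab('wrist','w5.png');im,p=grab('scene','s5.png')
cv2.imwrite('pics/s5c.png',cv2.resize(im[150:290,245:385,::-1],None,fx=4.2,fy=4.2,interpolation=cv2.INTER_CUBIC))
E
```

```text
clock: 16.4
position: [0.5449, 0.0086, 0.0853]
tool_rot: [-3.09, 0.025, 0.207]
contact_force: [-0.1, 1.3, -1.6]
width: 0.279
```

View pics/w5.png

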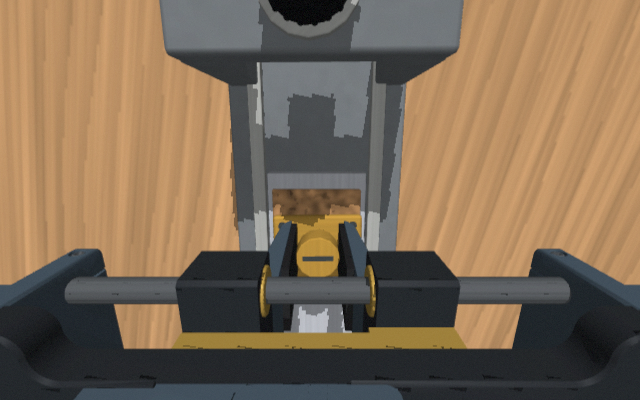

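View pics/s5c.png

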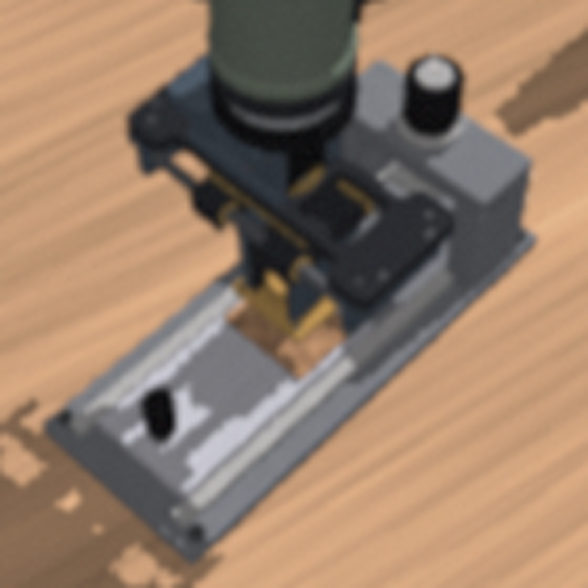

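The pad's far edge is at row 188, from column 273 to 360, and the clasp above it is centred at column 317. I'll work out the pad middle from that far edge.

```bash
python3 - <<'E'
from h import *
p=imaging.camera_params('wrist');im=cv2.imread('pics/w5.png')
cv2.imwrite('pics/w5c.png',cv2.resize(im[160:290,250:385],None,fx=4.4,fy=4.4,interpolation=cv2.INTER_CUBIC))
yaw=.206
for e in [(273,189),(360,189)]: print(ray(p,*e,.026))
m=ray(p,316.5,189,.026);print(m-0.026*np.array([-np.sin(yaw),np.cos(yaw),0]))
E
```

```text
[0.5056433  0.03211925 0.026     ]
[0.56805275 0.04558071 0.026     ]
[0.54228786 0.01342594 0.026     ]
```

View pics/w5c.png

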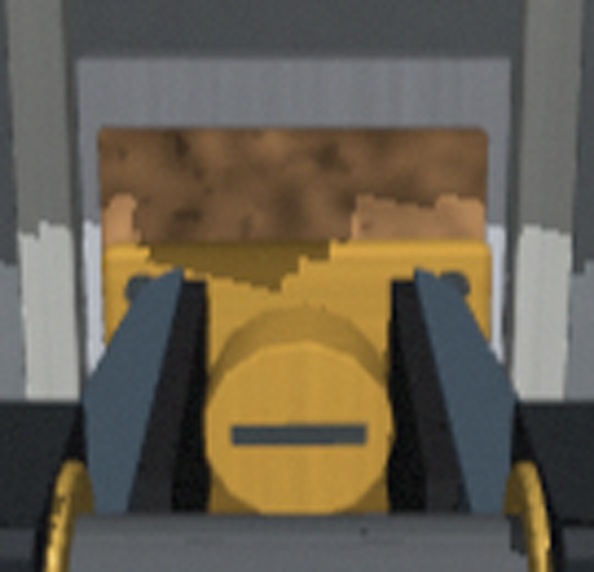

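```bash
python3 - <<'E'
from h import *
p=imaging.camera_params('wrist');yaw=.206
m=ray(p,317.5,215.4,.0853-.0212);c=m-0.021*np.array([-np.sin(yaw),np.cos(yaw),0]);print(c,robot.state()['position'])
E
python3 -m jog '-0.2 0.2 -1 0; 0 0.1 -0.5 0; 0 0 -0.2 0; 0 0 0 0; 0 0 0 0; 0 0 0 0; 0 0 0 0; 0 0 0 0'
```

```text
[0.54478704 0.0099049  0.0641    ] [0.54491976 0.0086441  0.08536782]
clock: 17.3
position: [0.5429, 0.0121, 0.0674]
tool_rot: [-3.09, 0.024, 0.207]
contact_force: [0.3, -0.1, -1.0]
width: 0.279
```

```bash
python3 -m jog '-0.1 -0.1 -0.5 0; 0 0 -0.4 0; 0 0 -0.2 0; 0 0 0 0; 0 0 0 0; 0 0 0 0; 0 0 0 0; 0 0 0 0'
```

```text
clock: 18.1
position: [0.542, 0.0109, 0.0555]
tool_rot: [-3.09, 0.024, 0.207]
contact_force: [0.3, 0.9, -1.6]
width: 0.277
```

```bash
python3 -m jog '0 0 -0.15 0; 0 0 -0.15 0; 0 0 0 0; 0 0 0 0; 0 0 0 0; 0 0 0 0; 0 0 0 0; 0 0 0 0'
```

```text
clock: 18.9
position: [0.5422, 0.0109, 0.0538]
tool_rot: [-3.09, 0.023, 0.207]
contact_force: [-0.1, 0.0, 1.4]
width: 0.276
```

```bash
python3 -m jog '0 0 0 0; 0 0 0 0; 0 0 0 0; 0 0 0 0; 0 0 0 0; 0 0 1 0; 0 0 3 0; 0 0 4 0' 1;  python3 -m jog '0 0 3 0; 0 0 1 0; 0 0 0 0; 0 0 0 0; 0 0 0 0; 0 0 0 0; 0 0 0 0; 0 0 0 0'; python3 - <<'E'
from h import *
im,p=grab('wrist','w6.png');im,p=grab('scene','s6.png')
cv2.imwrite('pics/s6c.png',cv2.resize(im[150:290,245:385,::-1],None,fx=4.2,fy=4.2,interpolation=cv2.INTER_CUBIC))
E
```

```text
clock: 19.7
position: [0.5387, 0.011, 0.132]
tool_rot: [-3.088, 0.034, 0.207]
contact_force: [1.4, 0.2, 0.8]
width: 0.946
clock: 20.5
position: [0.5385, 0.011, 0.1747]
tool_rot: [-3.088, 0.032, 0.207]
contact_force: [-0.2, 0.0, -0.2]
width: 1.001
```

View pics/w6.png

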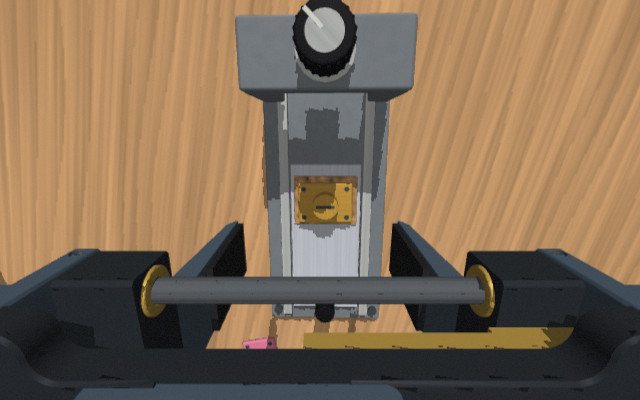

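View pics/s6c.png

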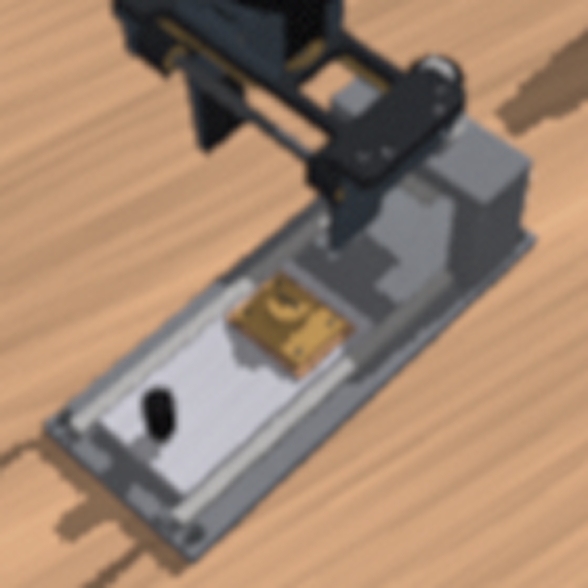

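```bash
python3 - <<'E'
from h import *
im=cv2.imread('pics/w6.png')
cv2.imwrite('pics/w6c.png',cv2.resize(im[155:240,275:375],None,fx=6.5,fy=6.5,interpolation=cv2.INTER_CUBIC))
p=imaging.camera_params('wrist')
cn=lambda u,v:(u/6.5+275-.4,v/6.5+155-.4)
E
```

```text
(no output)
```

View pics/w6c.png

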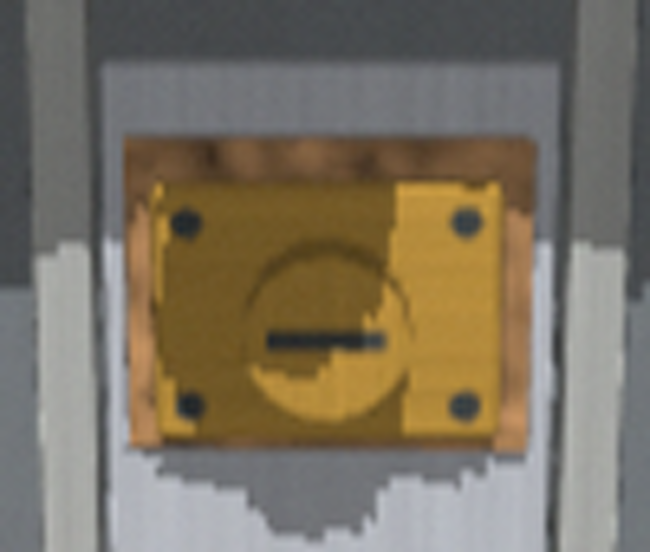

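```bash
python3 - <<'E'
from h import *
p=imaging.camera_params('wrist')
cn=lambda u,v:(u/6.5+275-.4,v/6.5+155-.4)
yaw=.206;ex=np.array([np.cos(yaw),np.sin(yaw),0]);ey=np.array([-np.sin(yaw),np.cos(yaw),0])
P=np.array([ray(p,*cn(*x),.026) for x in [(125,138),(536,138),(526,452),(132,449)]]);a=P.mean(0)
C=np.array([ray(p,*cn(*x),.032) for x in [(156,184),(500,184),(497,440),(160,437)]]);c=C.mean(0)
for M in(P,C): print(np.linalg.norm(np.diff(M,axis=0),axis=1), np.degrees(np.arctan2(*(M[1]-M[0])[1::-1])),np.degrees(np.arctan2(*(M[2]-M[3])[1::-1])))
print(a,c,(c-a)@ex,(c-a)@ey)
K=np.array([ray(p,u,v,.152) for u,v in [(325,30)]]);print(K)
E
```

```text
[0.06504033 0.05191162 0.06481907] 12.173347447582183 12.038152234342464
[0.05366642 0.04167951 0.0542645 ] 12.219208354697068 11.948791963788238
[0.54222468 0.01329033 0.026     ] [0.54231815 0.01210433 0.032     ] -0.00015110069863348053 -0.0011800390203446664
[[0.51662294 0.13505515 0.152     ]]
```

The clasp lies flat, boss up, about 1 mm from the pad's middle and aligned. Next I grip the handle to push the shuttle home.

```bash
python3 -m jog '0.6 -3 0 0; 0.6 -3 0 0; 0.6 -3 0 0; 0.5 -1.5 0 0; 0 0 -3 0; 0 0 -2 0; 0 0 0 0; 0 0 0 0'
```

```text
clock: 21.4
position: [0.5638, -0.0968, 0.1242]
tool_rot: [-3.088, 0.029, 0.207]
contact_force: [0.8, -0.6, -0.3]
width: 1.001
```

```bash
python3 -m jog '0.1 0 -2 0; 0 0 -2 0; 0 0 -1.5 0; 0 0 -0.7 0; 0 0 0 0; 0 0 0 0; 0 0 0 0; 0 0 0 0'; python3 -c "
from h import *
p=imaging.camera_params('wrist');K,R,t=KRT(p);print(-R.T@t)"
```

```text
clock: 22.2
position: [0.5709, -0.0955, 0.0695]
tool_rot: [-3.093, 0.014, 0.21]
contact_force: [0.6, 1.1, 0.4]
width: 0.997
[ 0.55827322 -0.02216351  0.22385124]
```

```bash
python3 -m jog '-0.3 -0.1 -0.6 0; -0.3 0 -0.6 0; 0 0 -0.2 0; 0 0 0 0; 0 0 0 0; 0 0 0 0; 0 0 0 0; 0 0 0 0'; python3 -m jog '0 0 0 0; 0 0 0 0; 0 0 0 0; 0 0 0 0; 0 0 0 0; 0 0 0 0; 0 0 0 0; 0 0 0 0' -1 25;python3 -m jog '0 0 0 0; 0 0 0 0; 0 0 0 0; 0 0 0 0; 0 0 0 0; 0 0 0 0; 0 0 0 0; 0 0 0 0'
```

```text
clock: 23.0
position: [0.5646, -0.0968, 0.0551]
tool_rot: [-3.093, 0.013, 0.209]
contact_force: [0.1, -0.2, -0.4]
width: 1.002
clock: 23.8
position: [0.5649, -0.0968, 0.0554]
tool_rot: [-3.094, 0.012, 0.209]
contact_force: [0.4, -0.4, 0.4]
width: 0.333
clock: 24.6
position: [0.5648, -0.0968, 0.0553]
tool_rot: [-3.094, 0.012, 0.209]
contact_force: [-0.6, 0.2, -0.7]
width: 0.212
```

```bash
python3 -m jog '-0.1 0.4 0 0; -0.1 0.7 0 0; -0.2 1 0 0; -0.2 1 0 0; -0.2 1 0 0; -0.2 1 0 0; -0.2 1 0 0; -0.2 1 0 0'; python3 -m jog '-0.2 1 0 0; -0.2 1 0 0; -0.2 1 0 0; -0.2 0.8 0 0; -0.1 0.5 0 0; -0.1 0.3 0 0; 0 0.1 0 0; 0 0 0 0'
```

```text
clock: 25.4
position: [0.5487, -0.0212, 0.0554]
tool_rot: [-3.095, 0.014, 0.21]
contact_force: [-1.9, -1.5, 0.0]
width: 0.213
clock: 26.2
position: [0.5388, 0.0256, 0.0554]
tool_rot: [-3.108, 0.013, 0.218]
contact_force: [-1.0, -0.9, -0.1]
width: 0.21
```

```bash
python3 -m jog '-0.1 0.3 0 0; -0.1 0.3 0 0; -0.1 0.3 0 0; 0 0.3 0 0; 0 0.3 0 0; 0 0 0 0; 0 0 0 0; 0 0 0 0'; python3 -m jog '0 0.3 0 0; 0 0.3 0 0; 0 0.4 0 0; 0 0.4 0 0; 0 0.4 0 0; 0 0.4 0 0; 0 0.4 0 0; 0 0.4 0 0'
```

```text
clock: 27.0
position: [0.5387, 0.0263, 0.0554]
tool_rot: [-3.136, 0.013, 0.23]
contact_force: [-0.0, -2.9, 0.1]
width: 0.211
clock: 27.8
position: [0.5385, 0.0277, 0.0555]
tool_rot: [3.093, 0.029, 0.258]
contact_force: [-0.3, -17.6, -1.0]
width: 0.215
```

```bash
python3 -m jog '0 0 0 0; 0 0 0 0; 0 0 0 0; 0 0 0 0; 0 0 0 0; 0 -0.3 1 0; 0 -0.5 3 0; 0 -0.5 4 0' 1;  python3 -m jog '0 -1 4 0; 0 -1 4 0; 0 0 4 0; 0 0 2 0; 0 0 0 0; 0 0 0 0; 0 0 0 0; 0 0 0 0'; python3 - <<'E'
from h import *
im,p=grab('wrist','w7.png');im,p=grab('scene','s7.png')
cv2.imwrite('pics/s7c.png',cv2.resize(im[150:290,245:385,::-1],None,fx=4.2,fy=4.2,interpolation=cv2.INTER_CUBIC))
im,p=grab('side','d7.png')
cv2.imwrite('pics/d7c.png',cv2.resize(im[190:275,255:355,::-1],None,fx=6,fy=6,interpolation=cv2.INTER_CUBIC))
E
```

```text
clock: 28.6
position: [0.5348, 0.017, 0.1336]
tool_rot: [3.099, 0.04, 0.259]
contact_force: [0.3, 0.0, -0.8]
width: 0.887
clock: 29.4
position: [0.5341, -0.0044, 0.2866]
tool_rot: [3.097, 0.029, 0.258]
contact_force: [0.2, 0.8, -0.3]
width: 0.998
```

View pics/w7.png

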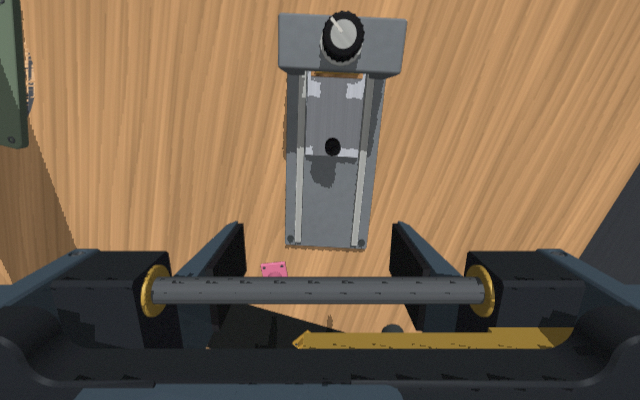

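View pics/s7c.png

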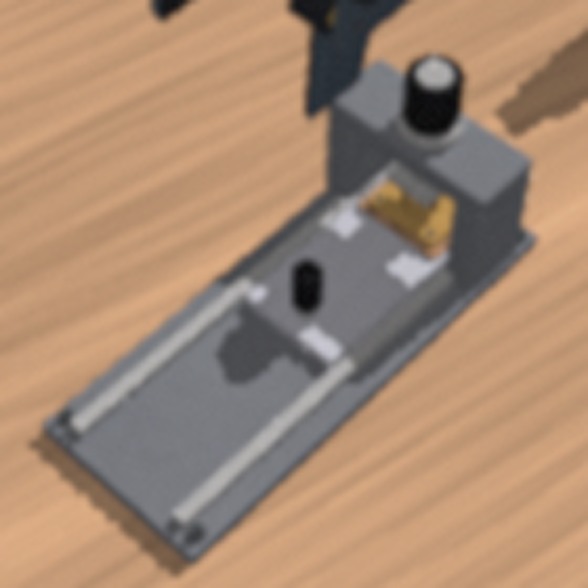

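View pics/d7c.png

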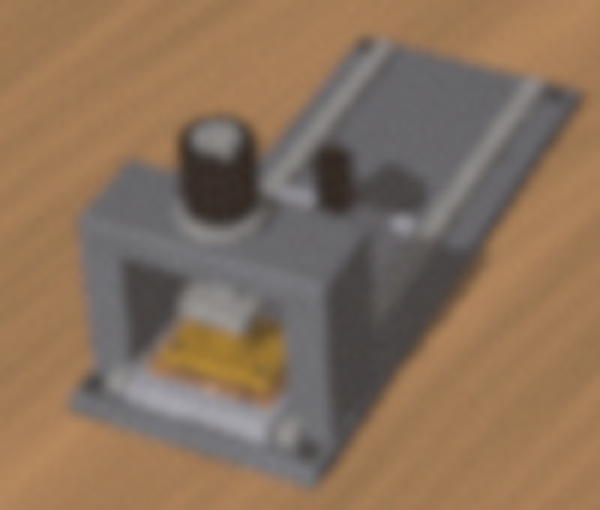

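```bash
python3 - <<'E'
from h import *
p=imaging.camera_params('wrist');im=cv2.imread('pics/w7.png');g=im.max(2)
def blob(x0,x1,y0,y1,th=40):
    m=(g[y0:y1,x0:x1]<th).astype(np.uint8);n,l,st,ce=cv2.connectedComponentsWithStats(m);i=1+np.argmax(st[1:,4]);return st[i],ce[i]+[x0,y0]
print(blob(315,350,130,165))
hsv=cv2.cvtColor(im,cv2.COLOR_BGR2HSV)[10:65,315:370];m=((hsv[...,2]>150)).astype(np.uint8);n,l,st,ce=cv2.connectedComponentsWithStats(m);print(st[1:],ce[1:]+[315,10])
print('h',ray(p,333,147.5,.064),'k',ray(p,343.5,33.5,.152))
cv2.imwrite('pics/w7c.png',cv2.resize(im[5:70,310:380],None,fx=8,fy=8,interpolation=cv2.INTER_CUBIC))
q=imaging.camera_params('side');sc=imaging.camera_params('scene')
def tri(a,b):
    K1,R1,t1=KRT(a[0]);K2,R2,t2=KRT(b[0])
    X=cv2.triangulatePoints(K1@np.c_[R1,t1],K2@np.c_[R2,t2],np.array(a[1],float).reshape(2,1),np.array(b[1],float).reshape(2,1));return (X[:3]/X[3]).ravel()
ks=(435/4.2+244.6,72/4.2+149.6);kd=(217/6+254.6,134/6+189.6)
print(ray(sc,*ks,.152),ray(q,*kd,.152),tri((sc,ks),(q,kd)),tri((p,(343.5,33.5)),(q,kd)),tri((p,(343.5,33.5)),(sc,ks)))
E
```

```text
(array([ 10,   8,  15,  18, 205], dtype=int32), array([332.16097561, 146.47317073]))
[[  0   0  26   5 108]
 [ 28   0   4   1   4]
 [ 34   0  21   7 114]
 [ 16   7  25  31 580]
 [  5  27   2  12  15]
 [ 47  34   1   1   1]
 [ 43  40   3   4   4]] [[325.5462963   11.7962963 ]
 [344.5         10.        ]
 [361.05263158  12.62280702]
 [342.69482759  32.89655172]
 [320.8         42.2       ]
 [362.          44.        ]
 [359.          51.5       ]]
h [0.53941025 0.02866235 0.064     ] k [0.51651615 0.13525579 0.152     ]
[0.51400582 0.13553937 0.152     ] [0.51445136 0.13073816 0.152     ] [0.51379179 0.13325401 0.15364216] [0.51391206 0.13328431 0.15393126] [0.51608937 0.13425828 0.15462505]
```

View pics/w7c.png

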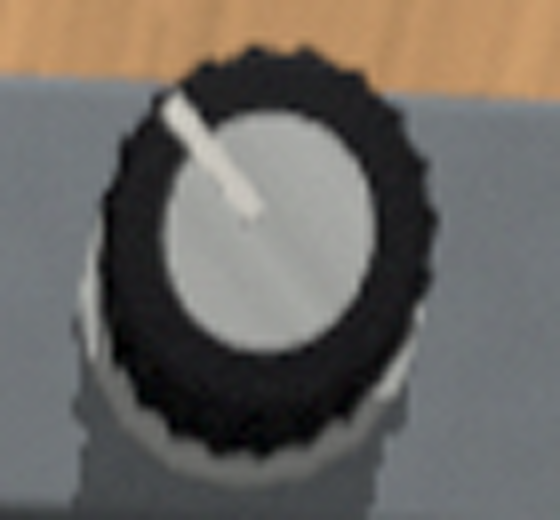

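The shuttle is home (handle to knob distance 109 mm) and the clasp sits under the ram. Next I move above the knob at about (0.515,0.134), winding the wrist counter-clockwise in free air first.

```bash
python3 -m jog '-0.2 1.7 0 8.5; -0.2 1.7 0 8.5; -0.2 1.7 0 8.5; -0.2 1.7 0 8.5; -0.2 1.7 0 8.5; -0.2 1.7 0 8.5; -0.2 1.7 0 8.5; -0.2 1.7 0 8.5'; python3 -m jog '0 0 0 8.5; 0 0 0 8.5; 0 0 0 8.5; 0 0 0 8.5; 0 0 0 8.5; 0 0 0 8.5; 0 0 0 4; 0 0 0 0'; python3 -c "
from h import *
print(robot.state()['joint_positions'])"
```

```text
clock: 30.35
position: [0.5167, 0.1348, 0.2808]
tool_rot: [3.103, 0.037, 1.463]
contact_force: [0.8, 0.3, 0.1]
width: 1.001
clock: 31.15
position: [0.5146, 0.1377, 0.2751]
tool_rot: [3.113, 0.033, 2.438]
contact_force: [0.0, -0.2, 0.2]
width: 1.001
[ 0.24610968  0.20686479  1.61497073 -0.01083864  1.27736504 -2.18911401]
```

```bash
python3 -m jog '0 -0.4 -2 0; 0 0 -3 0; 0 0 -3 0; 0 0 -2 0; 0 0 -0.5 0; 0 0 0 0; 0 0 0 0; 0 0 0 0'
```

```text
clock: 31.95
position: [0.5156, 0.1342, 0.1676]
tool_rot: [3.111, 0.035, 2.427]
contact_force: [0.2, 0.3, -0.1]
width: 0.998
```

```bash
python3 -m jog '0 0 -1.3 0; 0 0 -1 0; 0 0 -0.4 0; 0 0 0 0; 0 0 0 0; 0 0 0 0; 0 0 0 0; 0 0 0 0'; python3 - <<'E'
from h import *
im,p=grab('scene','s8.png')
cv2.imwrite('pics/s8c.png',cv2.resize(im[130:230,290:420,::-1],None,fx=6,fy=6,interpolation=cv2.INTER_CUBIC))
im,p=grab('wrist','w8.png')
E
```

```text
clock: 32.75
position: [0.519, 0.135, 0.1449]
tool_rot: [3.102, 0.041, 2.426]
contact_force: [-0.5, 0.0, 0.1]
width: 0.999
```

View pics/s8c.png

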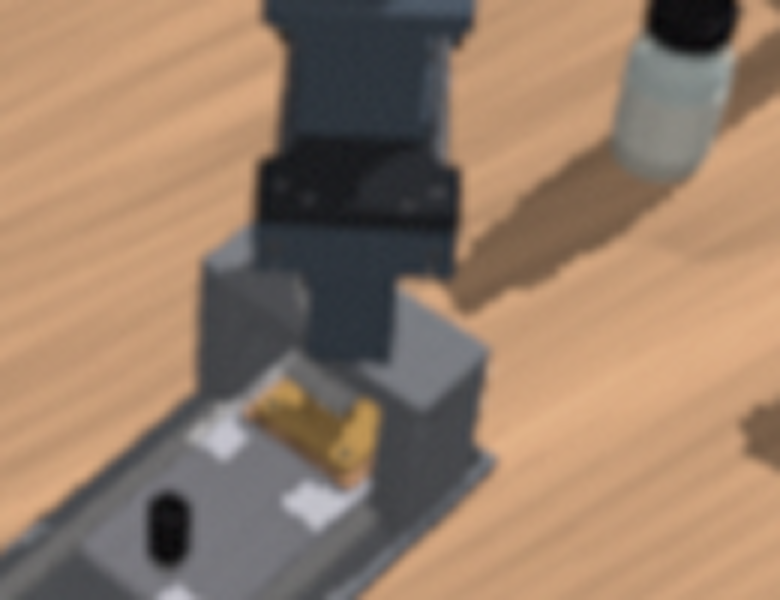

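View pics/w8.png

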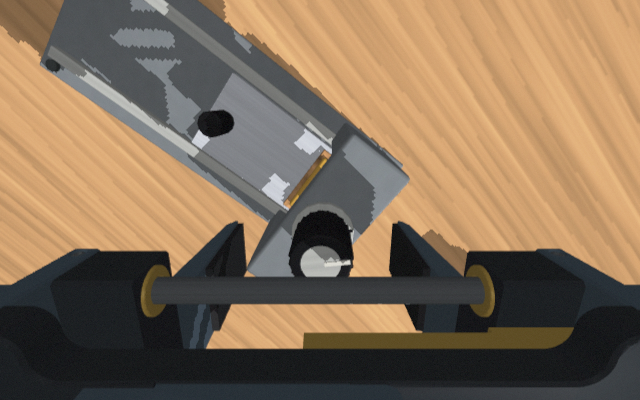

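```bash
python3 - <<'E'
from h import *
p=imaging.camera_params('wrist')
print(ray(p,321,263,.152), robot.state()['position'],proj(p,[.519,.135,.152]))
im=cv2.imread('pics/w8.png')
cv2.imwrite('pics/w8c.png',cv2.resize(im[185:290,240:410],None,fx=4.5,fy=4.5,interpolation=cv2.INTER_CUBIC))
E
```

```text
[0.51487769 0.13464369 0.152     ] [0.51893413 0.13498333 0.14480235] [315.63848285 267.73519296]
```

View pics/w8c.png

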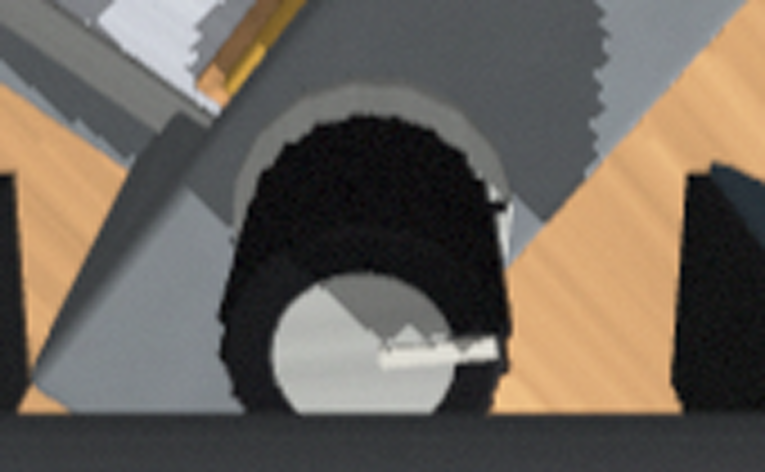

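The knob is centred between the fingers at (321,263), measured at (0.515,0.1345). The collar's black mark is visible at about (350,230).

```bash
python3 -m jog '-0.3 0 -0.4 0; -0.1 0 -0.3 0; 0 0 0 0; 0 0 0 0; 0 0 0 0; 0 0 0 0; 0 0 0 0; 0 0 0 0'
```

```text
clock: 33.65
position: [0.5144, 0.135, 0.1371]
tool_rot: [3.102, 0.041, 2.426]
contact_force: [-0.2, 1.5, 0.5]
width: 1.0
```

```bash
python3 -m jog '0 0 0 0; 0 0 0 0; 0 0 0 0; 0 0 0 0; 0 0 0 0; 0 0 0 0; 0 0 0 0; 0 0 0 0' -1 35; python3 -m jog '0 0 0 0; 0 0 0 0; 0 0 0 0; 0 0 0 0; 0 0 0 0; 0 0 0 0; 0 0 0 0; 0 0 0 0'; python3 - <<'E'
from h import *
s=robot.state();print(s['moment'],s['joint_positions'][5])
im,p=grab('wrist','w9.png')
E
```

```text
clock: 34.45
position: [0.5154, 0.1343, 0.1373]
tool_rot: [3.102, 0.043, 2.426]
contact_force: [3.5, -4.5, -2.3]
width: 0.381
clock: 35.25
position: [0.5155, 0.1342, 0.1373]
tool_rot: [3.102, 0.042, 2.425]
contact_force: [2.3, -1.7, 0.1]
width: 0.377
[0.40659688 0.28161644 0.01144811] -2.1780227934845144
```

View pics/w9.png

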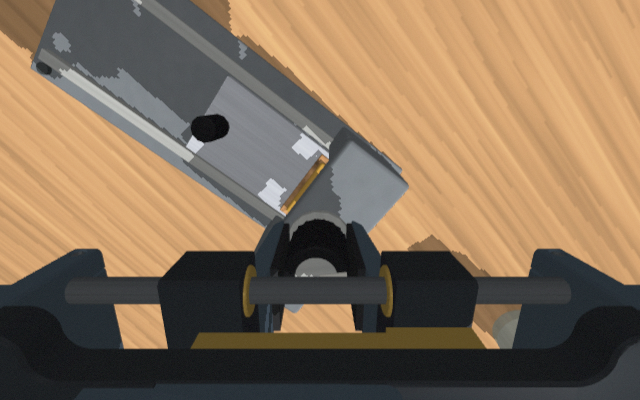

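```bash
python3 -m jog '0 0 0 -3; 0 0 0 -5; 0 0 0 -5; 0 0 0 -5; 0 0 0 -5; 0 0 0 -5; 0 0 0 -5; 0 0 0 -5';  python3 - <<'E'
from h import *
s=robot.state();print(s['moment'],s['joint_positions'][5],s['contact_force'])
im,p=grab('wrist','w10.png')
E
```

```text
clock: 36.1
position: [0.5156, 0.1343, 0.1373]
tool_rot: [3.1, 0.042, 1.737]
contact_force: [0.8, -2.6, -0.4]
width: 0.382
[0.62537827 0.02565621 0.09887117] -1.4462130249542835 [ 0.7910231  -2.58883446 -0.43150391]
```

View pics/w10.png

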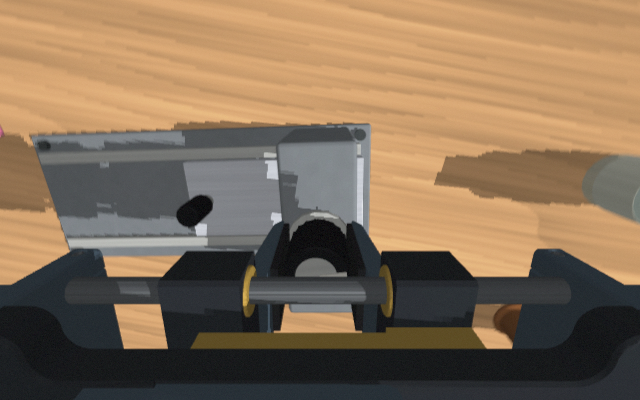

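The mark turns with the gripper, at about 0.10 N m, so the screw is being driven. Continuing.

```bash
python3 -m jog '0 0 0 -5; 0 0 0 -5; 0 0 0 -5; 0 0 0 -5; 0 0 0 -5; 0 0 0 -5; 0 0 0 -5; 0 0 0 -5';  python3 - <<'E'
from h import *
s=robot.state();print(s['moment'],s['joint_positions'][5],s['contact_force'])
E
python3 -m jog '0 0 0 -5; 0 0 0 -5; 0 0 0 -5; 0 0 0 -5; 0 0 0 -5; 0 0 0 -5; 0 0 0 -5; 0 0 0 -5';  python3 - <<'E'
from h import *
s=robot.state();print(s['moment'],s['joint_positions'][5],s['contact_force'])
im,p=grab('wrist','w11.png')
im,p=grab('side','d11.png')
cv2.imwrite('pics/d11c.png',cv2.resize(im[190:275,255:355,::-1],None,fx=6,fy=6,interpolation=cv2.INTER_CUBIC))
E
```

```text
clock: 36.95
position: [0.5158, 0.1343, 0.1373]
tool_rot: [3.097, 0.04, 1.024]
contact_force: [-0.6, -1.6, -1.0]
width: 0.381
[ 0.43206145 -0.38660973  0.15617014] -0.7173940126068151 [-0.59344387 -1.62003705 -0.96558373]
clock: 37.75
position: [0.5158, 0.1342, 0.1373]
tool_rot: [3.093, 0.037, 0.316]
contact_force: [-0.1, -1.0, 0.4]
width: 0.379
[ 0.169471   -0.42067738  0.1983262 ] -0.02414451028732718 [-0.14020866 -0.97392821  0.3740922 ]
```

View pics/w11.png

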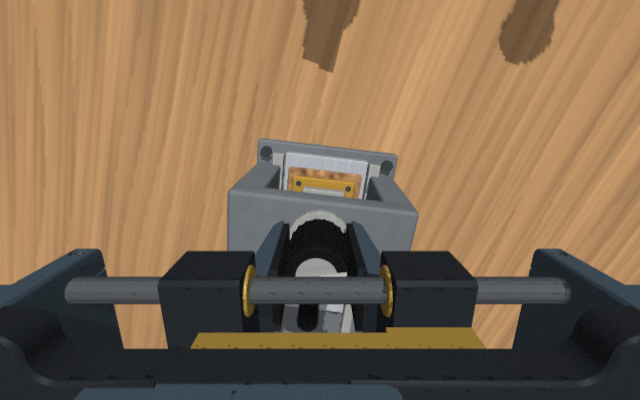

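View pics/d11c.png

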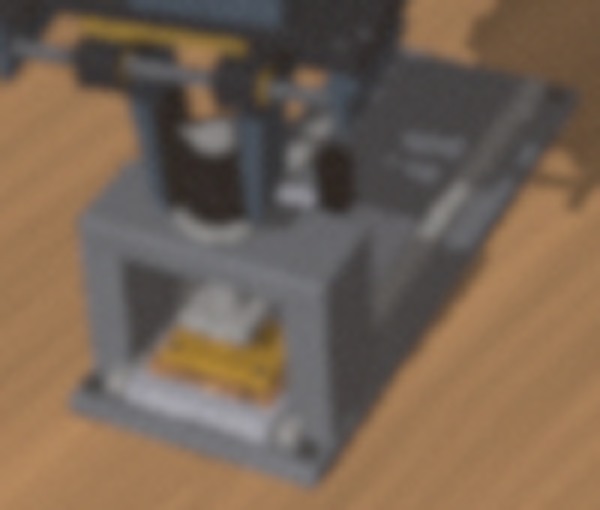

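The ram is down on the clasp and the torque reads 0.198 N m, so it should be slipping. I'll keep turning and watch for a plateau.

```bash
python3 -m jog '0 0 0 -5; 0 0 0 -5; 0 0 0 -5; 0 0 0 -5; 0 0 0 -5; 0 0 0 -5; 0 0 0 -5; 0 0 0 -5';  python3 - <<'E'
from h import *
s=robot.state();print(s['moment'],s['joint_positions'][5],s['contact_force'])
im,p=grab('side','d12.png')
cv2.imwrite('pics/d12c.png',cv2.resize(im[190:275,255:355,::-1],None,fx=6,fy=6,interpolation=cv2.INTER_CUBIC))
E
python3 -m jog '0 0 0 -5; 0 0 0 -5; 0 0 0 -5; 0 0 0 -5; 0 0 0 -5; 0 0 0 -5; 0 0 0 -5; 0 0 0 -5';  python3 - <<'E'
from h import *
s=robot.state();print(s['moment'],s['joint_positions'][5],s['contact_force'])
im,p=grab('wrist','w13.png')
im,p=grab('side','d13.png')
cv2.imwrite('pics/d13c.png',cv2.resize(im[190:275,255:355,::-1],None,fx=6,fy=6,interpolation=cv2.INTER_CUBIC))
E
```

```text
clock: 38.65
position: [0.5158, 0.1341, 0.1373]
tool_rot: [3.092, 0.033, -0.373]
contact_force: [-0.7, -0.4, 0.0]
width: 0.383
[-0.03750487 -0.35200281  0.17837967] 0.6299299280999956 [-0.70357856 -0.35940157  0.03268767]
clock: 39.5
position: [0.5158, 0.134, 0.1373]
tool_rot: [3.092, 0.03, -1.061]
contact_force: [-0.5, -0.8, 0.0]
width: 0.379
[-0.05366971 -0.20116255  0.20275369] 1.2752277920354707 [-0.51367459 -0.81344691  0.02290076]
```

View pics/w13.png

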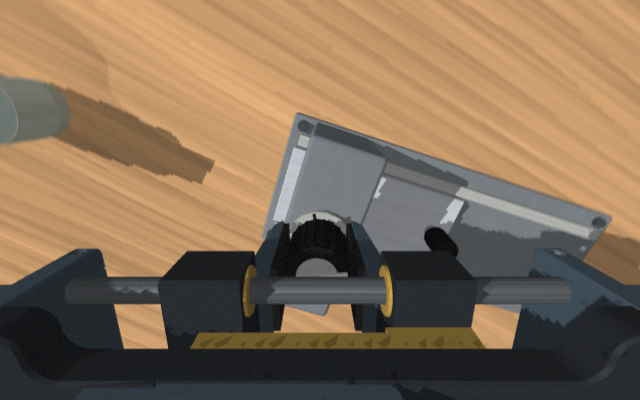

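View pics/d13c.png

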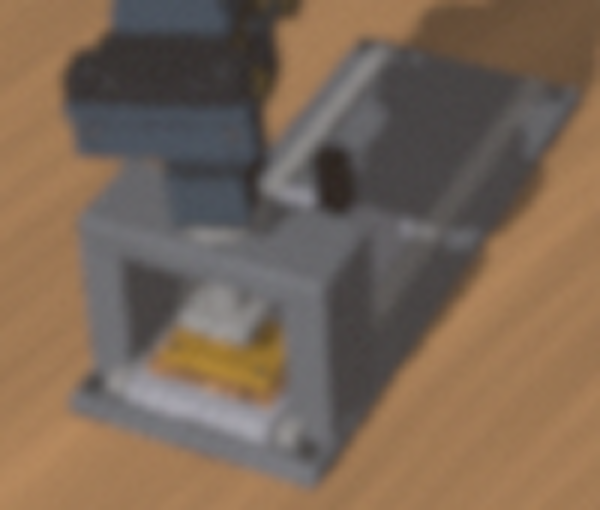

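The black collar mark is now at about (313,216), while the knob mark is still at the right. I'll work out the slip from the two mark angles.

```bash
python3 - <<'E'
from h import *
im=cv2.imread('pics/w13.png');p=imaging.camera_params('wrist')
cv2.imwrite('pics/w13c.png',cv2.resize(im[185:290,240:410],None,fx=4.5,fy=4.5,interpolation=cv2.INTER_CUBIC))
k=np.array([.5155,.1343])
m=ray(p,313.5,215.5,.113)[:2]-k;print(m,np.degrees(np.arctan2(m[1],m[0])))
E
```

```text
[0.01531026 0.01258684] 39.42423550647361
```

View pics/w13c.png

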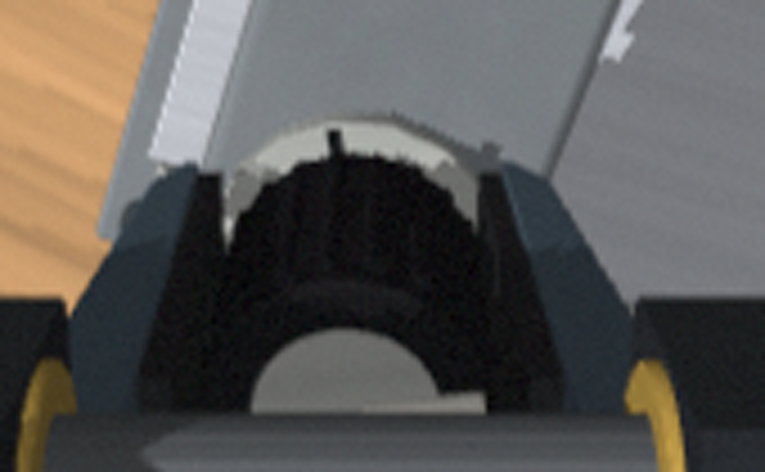

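```bash
python3 - <<'E'
from h import *
from scipy.spatial.transform import Rotation as Ro
p=imaging.camera_params('wrist');s=robot.state()
K,R,t=KRT(p);Rt=Ro.from_euler('xyz',s['tool_rot']).as_matrix()
Rc=Rt.T@R.T; c=Rt.T@(-R.T@t-s['position'])
def cam(pos,rot):
    T=Ro.from_euler('xyz',rot).as_matrix();R=(T@Rc).T;C=np.array(pos)+T@c
    q=dict(p);q['rvec']=cv2.Rodrigues(R)[0].ravel();q['tvec']=-R@C;return q
q=cam([.51893,.13498,.1448],[3.102,.041,2.426])
k0=ray(q,321,263,.152);print('check knob',k0)
k=np.array([.5155,.1343])
def ang(P,uv,k):
    m=ray(P,*uv,.113)[:2]-k;return np.degrees(np.arctan2(m[1],m[0])),np.linalg.norm(m)
print(ang(q,(350.4,230),k),ang(p,(314,215.5),k),ang(p,(314,215.5),k0[:2]))
print('knob turn',np.degrees(2.426-s['tool_rot'][2]))
E
```

```text
check knob [0.51466975 0.13235788 0.152     ]
(np.float64(151.84801639066234), np.float64(0.017902956897610973)) (np.float64(38.536850387780575), np.float64(0.01977202732471075)) (np.float64(41.18866195541279), np.float64(0.021654621260072605))
knob turn 199.66059012993873
```

Between the two images the collar turned about 113° and the knob about 200°, so the ratchet slipped about 1.5 rad, over 5 clicks. Now I release straight, without turning back.

```bash
python3 -m jog '0 0 0 0; 0 0 0 0; 0 0 0 0; 0 0 0 0; 0 0 0 0; 0 0 0 0; 0 0 0 0; 0 0 0 0' 1; python3 -m jog '0 0 1 0; 0 0 3 0; 0 0 4 0; 0 0 4 0; 0 0 3 0; 0 0 0 0; 0 0 0 0; 0 0 0 0'; python3 -m jog '-1 -3 0 0; -2 -4 0 0; -2 -4 0 0; -2 -4 0 0; -1 -3 0 0; 0 0 0 0; 0 0 0 0; 0 0 0 0'; python3 - <<'E'
from h import *
im,p=grab('wrist','w14.png')
im,p=grab('scene','s14.png')
im,p=grab('side','d14.png')
cv2.imwrite('pics/d14c.png',cv2.resize(im[190:275,255:355,::-1],None,fx=6,fy=6,interpolation=cv2.INTER_CUBIC))
E
```

```text
clock: 40.4
position: [0.5154, 0.1344, 0.1372]
tool_rot: [3.092, 0.031, -1.048]
contact_force: [-0.1, -0.6, -0.2]
width: 1.002
clock: 41.2
position: [0.5133, 0.1338, 0.296]
tool_rot: [3.093, 0.031, -1.048]
contact_force: [0.2, 0.5, 0.0]
width: 1.001
clock: 42.0
position: [0.4254, -0.0502, 0.2853]
tool_rot: [3.075, 0.042, -1.046]
contact_force: [0.7, -0.2, -0.7]
width: 0.998
```

View pics/s14.png

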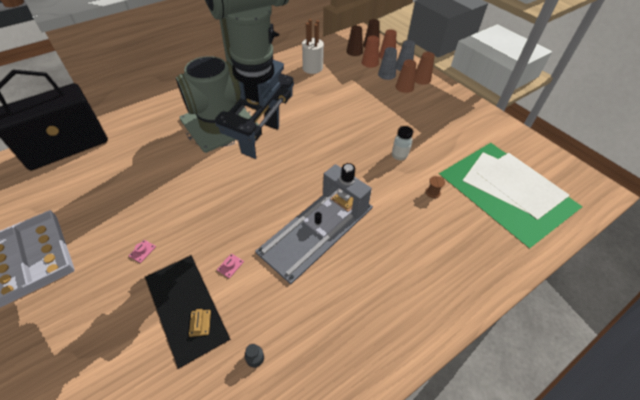

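View pics/d14c.png

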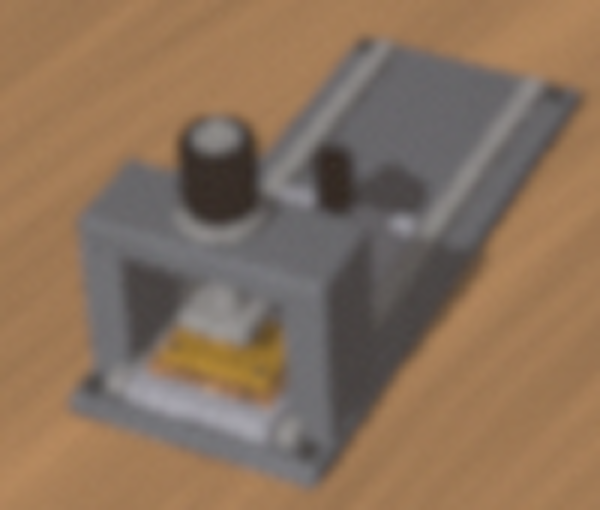

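View pics/w14.png

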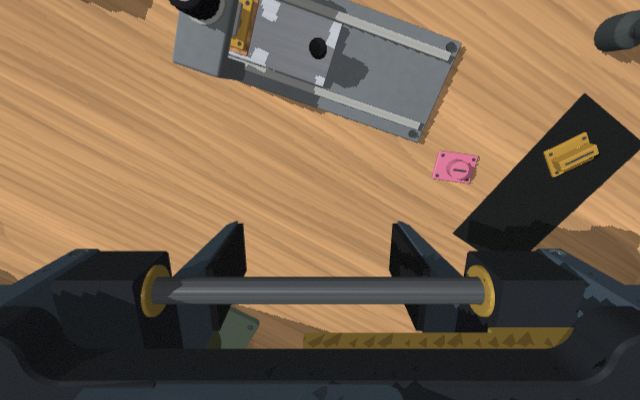

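```bash
python3 - <<'E'
from h import *
a=cv2.imread('pics/d13.png');b=cv2.imread('pics/d14.png')
d=cv2.absdiff(a,b)[232:262,280:306];print('ram/clasp diff',d.mean(),d.max())
im=cv2.imread('pics/w14.png');cv2.imwrite('pics/w14c.png',cv2.resize(im[0:110,160:360],None,fx=4,fy=4,interpolation=cv2.INTER_CUBIC))
E
```

```text
ram/clasp diff 1.0226495726495726 6
```

View pics/w14c.png

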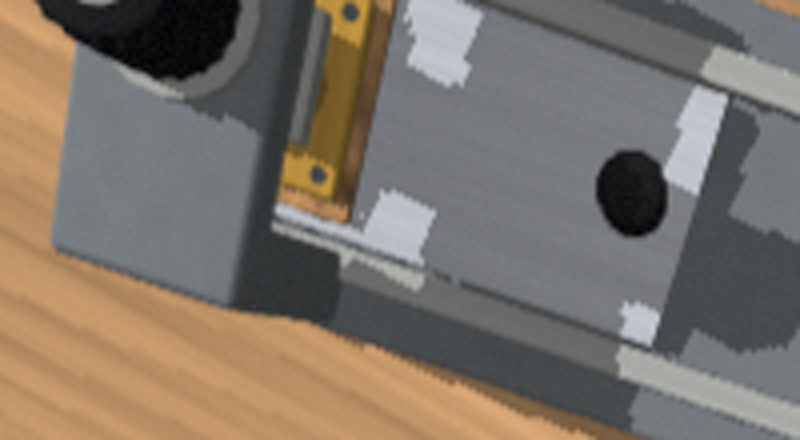

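The ram and clasp did not change on release, the shuttle is home, and the gripper is clear.

```bash
python3 -c "
from h import *
print(robot.state()['clock'],robot.sign_off())"
```

```text
the job is handed in; nothing more can be done
42.15 None
```

The job is done and handed in at 42.15 s: the round-boss clasp is clamped under the ram, the shuttle is home, and the gripper is clear of everything.

- **Shuttle and clasp:** I pulled the shuttle out to its hard stop and laid the clasp on the cork pad with its boss up. A close image showed it about 1 mm from the pad's middle and aligned with it. I then pushed the shuttle to its home stop; the handle-to-knob distance measured 109 mm against the nominal 110 mm.
- **Clamping:** I turned the knob about 200° clockwise and the torque levelled off at 0.18 to 0.20 N m. The collar mark moved only about 113°, so the ratchet slipped about 1.5 rad, or more than 5 clicks.
- **After release:** Side images from before and after showed no change at the ram or clasp. The bar clasp, glue jar, steel weight and spool stand where they were.

Three things were less than perfect:
- The tool tilted up to about 3° after pushing against the stops.
- The measured knob position varied by about 2 to 4 mm between views.
- The gripper turned back about 0.013 rad as it opened. I do not think that moved the screw, but I did not check the collar mark again afterwards.

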